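# Refit the tube carousel of a rotary sample changer on its D-shaped spindle

### The job

The two carousel plates of the rotary sample changer have come back from washing. Refit them on its D-shaped drive spindle: first the support plate with the small blind recesses, then the guide plate with the through holes on top of it, both hub upwards, each turned so that the flat in its bore meets the flat of the spindle and it sits fully home. Leave the beaker, the sample cup, the timer and the forceps where they are.

Things in the scene. Friction and masses are not known exactly. Their poses are not given: they have to be found in the camera images.
- changer: Rotary sample changer, fixed: low white housing 245 mm deep, 180 mm wide, top 45 mm above the worktop. Origin on the worktop under the spindle's axis; +x to its back, z up. It reaches 105 mm in front of the axis and 140 mm behind. A parked sampling arm stands on its back: from 100 mm behind the axis, top 112 mm above the worktop.
- spindle_top (a point): Top centre of the changer's steel spindle, an upright D-shaped post 30 mm in diameter, 106 mm above the worktop. It stands 56 mm above a 60 mm aluminium flange, on which the support plate sits. Its flat, 9.5 mm from the axis, runs its whole height and faces along this frame's -x; z up. The top 3 mm are bevelled. It can turn about z, held by 0.08 N m of drive friction.
- support_plate_mid (a point): Support plate: loose white disc, 150 mm across, 8 mm thick, ten small blind recesses 11 mm wide, 0.2 kg, lying hub up. Its six-sided hub, 46 mm across flats, rises 30 mm above the disc (38 mm overall): grip two opposite faces. They look along x and every 60 deg from it. Point on the axis, 19 mm above the underside; z up. Home, the underside is 56 mm below the spindle's top.
- support_plate_flat (a point): Middle of the flat of the support plate's bore, at the hub's top (38 mm above the underside), 10.5 mm from the axis towards the plate's -x. The D-shaped bore goes right through, 32 mm in diameter, 1 mm play all round the spindle, bevelled at the bottom. An engraved dark line runs on the disc from the hub to the rim on this side. Same axes as the plate.
- guide_plate_mid (a point): Guide plate: loose white disc, 150 mm across, 6 mm thick, ten round through holes 18 mm wide, 0.17 kg, lying hub up on the other side of the changer. Six-sided hub, 46 mm across flats, 32 mm above the disc (38 mm overall), faces along x and every 60 deg. Point on the axis, 19 mm above the underside; z up. Home on the support plate's hub, the underside is 18 mm below the spindle's top.
- guide_plate_flat (a point): Middle of the flat of the guide plate's bore, at the hub's top (38 mm above the underside), 10.5 mm from the axis towards the plate's -x. The same D-shaped bore right through as in the support plate; an engraved dark line runs on the disc from the hub to the rim on this side. Same axes as the plate.
- beaker: Bystander: clear beaker, 52 mm wide, 68 mm tall, standing at the left of the changer, towards the back of the bench. Origin at the centre of its underside.
- sample_cup: Bystander: lidded sample cup, 66 mm wide, 68 mm tall, standing at the back right of the changer. Origin at the centre of its underside.
- timer: Bystander: flat white bench timer, 60 x 68 x 20 mm, lying at the far left. Origin at the centre of its underside.
- forceps: Bystander: steel forceps, 128 mm long, 7 mm high, lying along the front edge of the worktop before the changer. Origin at the centre of its underside.
Not all that is in view belongs to the job. Leave any yellow look-alike of the part that bears support_plate_mid alone.

How it is judged (in metres and radians):
On the way:
1. the support plate is on the spindle, hub up, keyed to its flat and fully home (z of support_plate_mid in the frame of spindle_top between -0.04 and -0.035 m and horizontal distance between support_plate_mid and spindle_top below 0.003 m and angle between the x axis of support_plate_mid and the x axis of spindle_top, either way round below 0.15 rad and angle between support_plate_mid's own z axis and vertical below 0.04 rad), for 0.2 s.
At the end, for the whole second after the job is handed in: Support plate and, on its hub, guide plate are on the spindle, hubs up (tilt under 0.04 rad), each within 2 mm of its home height, centred within 3 mm, bore flat turned to the spindle's flat within 0.15 rad, released and at rest (all of step 1 and z of guide_plate_mid in the frame of spindle_top between -0.002 and 0.003 m and horizontal distance between guide_plate_mid and spindle_top below 0.003 m and angle between the x axis of guide_plate_mid and the x axis of spindle_top, either way round below 0.15 rad and angle between guide_plate_mid's own z axis and vertical below 0.04 rad and linear speed of each of support_plate, guide_plate below 0.01 m/s); the robot touches nothing.
It fails at once if the beaker is knocked more than 3 cm from its place (distance of beaker from where it was at the start of the episode above 0.03 m).
It fails at once if the sample cup is knocked more than 3 cm from its place (distance of sample_cup from where it was at the start of the episode above 0.03 m).
It fails at once if the timer is knocked more than 3 cm from its place (distance of timer from where it was at the start of the episode above 0.03 m).
It fails at once if the forceps is knocked more than 3 cm from its place (distance of forceps from where it was at the start of the episode above 0.03 m).
It also fails if it takes over 64 s, if anything falls off the work surface, if the arm or the gripper's body presses on something with over 40 N, if the wrist force passes 120 N, or if a joint passes its speed limit or range.

### The arm

A 6-joint arm with a two-finger parallel gripper is mounted at the origin on a cart in front of the work surface, level with it; the furniture and walls round the work are solid. World frame = base frame: x ahead of the robot, y to its left, z up, the work surface at z = 0. Lengths are in mm, angles in rad, forces in N, time in s.
With the tool pointing down it reaches from about 300 to 775 mm from the base axis. Payload 14.6 kg.
Tool frame: the origin (TCP) lies at the very end of the fingers, on their centre line; the grasp point (between the pads) lies 19 mm behind it; z points along the fingers, y is the line along which they close (so a half turn about z gives the same grasp; the last joint's range is limited). The gripper opens to 94 mm and grips with 3 to 60 N. Pads are 16 mm wide; open, the fingers measure 119 mm over their backs; the gripper's body (75 mm by 177 mm) begins 78 mm behind the grasp point.
Start: joints at [1.107, 0.3, 1.521, -0, 1.321, -0.067], TCP at [212.554, 507.257, 205.446] pointing down, gripper open.
Joint ranges: [-3.03, 3.03], [-0.79, 2.21], [0.23, 2.52], [-1.04, 4.18], [0, 3.07], [-2.55, 2.55]. Speed limits (rad/s): [2.22, 2.22, 2.57, 3.14, 3.14, 3.14].

### API

Orientations are given as [roll, pitch, yaw] about the fixed x, y, z axes, in that order (R = Rz(yaw) Ry(pitch) Rx(roll)).
In Python, from cell import manip, camera, get_calibration gives the robot as it stands.
- The arm moves only by the tool arm_command, never from a script. Its argument "targets" is a list of rows, each an object of numbers: "hand": the opening, from -1 (shut) to 1 (fully open), so that 0 is half open; "x", "y", "z": the shift along the tool's x, y, z in m; "yaw": the turn about the tool's z in rad. In form: [{"hand": .., "x": .., "y": .., "z": .., "yaw": ..}, ...]. A call has 1 to 10 rows; each row shifts and turns the commanded pose from where the row before left it, along the tool's axes as they then stand; what a row does not reach is not made up. A row lasts 1/10 s, in which the tool goes at most 50 mm and 8.59 degrees, less where a joint would pass 70% of its speed; a pose out of reach is approached as far as the arm can. A call is refused whole if a number of a shift passes 0.05 or a number of a turn 0.15, either way. A call with a gripper value outside its range is refused whole. The fingers move at their own pace and stop on an object; "newtons" is the grip in N (left out, the last holds). Time passes only in rows, so rows that do not move let the fingers close. It gives the time, the measured TCP pose, the force, the opening and the grip force at its end, in the units of the state.
- manip.read_state(): the state, without advancing time (a new reading comes with each control period).
- camera(name): name is "scene" or "top" or "wrist"; returns the picture (384x512x3 uint8, red, green, blue); there is no depth.
- get_calibration(name): a dict with "K" (3x3 intrinsics, pixels), "dist_coeffs" ([k1, k2, p1, p2, k3] as OpenCV has them; the pictures are not rectified), "cam_to_world" (4x4, takes a point from camera to world coordinates). Camera axes: x right, y up, looking along -z (the intrinsics and any distortion apply to the point x, -y, -z); pixel columns grow to the right and rows downward; lengths in mm; the calibration is good to about 2 mm. A picture is of the moment at which its call begins: read the wrist's pose just before it. get_calibration takes no time and is no camera call; for the wrist camera it gives the pose at the moment of the call.
- manip.sign_off(): hands the job in; it is judged then, once.
The state is a dict: "clock": time; "joints": joint angles; "qd": joint speeds; "effort": joint torques, N m; "eef_pos": TCP position; "eef_rot": TCP orientation; "wrist_force": force on the tool from outside, world axes, zero at the start; "moment": the same for the moment, N m; "finger_gap": finger opening in mm; "finger_force": force on a finger pad.
Only numpy, scipy, OpenCV 4.12 (cv2) and the standard library are available. Lean on these libraries where they do the work, as an engineer would, in place of code of your own. Each camera call takes 0.05 s, during which the arm holds its last target. There are 200 camera calls.

## Working session

There is one attempt and no reset: what is moved stays moved. The work goes in short steps, Python scripts to look and compute and a tool call to move; the robot and the scene stay as the last step left them, time stands still between calls to the robot, and variables do not carry over. Pictures are saved under pics/ and viewed, at most 12 in all, crops included, and the job is handed in when it is done.

Besides the shell and the picture viewer there is one more tool, called after "Call:" as name(argument=value, ...), one argument or row to a line, values as JSON. arm_command: Moves the arm, as the interface text tells. Its arguments: {"type":"object","properties":{"targets":{"type":"array"},"newtons":{"type":"number"}},"required":["targets"]}

```bash
mkdir -p pics; ls; cat > h.py <<'E'
import numpy as np, cv2
from cell import manip, camera, get_calibration
def shot(n,f):
    c=get_calibration(n); im=camera(n); cv2.imwrite(f'pics/{f}.png',cv2.cvtColor(im,cv2.COLOR_RGB2BGR)); np.savez(f'pics/{f}.npz',K=c['K'],d=c['dist_coeffs'],T=c['cam_to_world']); return im
def cal(f):
    c=np.load(f'pics/{f}.npz'); return c['K'],c['d'],c['T']
def ray(f,px,z):
    K,d,T=cal(f); p=cv2.undistortPoints(np.array(px,float).reshape(-1,1,2),K,d).reshape(-1,2)
    D=np.c_[p[:,0],-p[:,1],-np.ones(len(p))]@T[:3,:3].T; o=T[:3,3]
    return o+D*((z-o[2])/D[:,2])[:,None]
def proj(f,P):
    K,d,T=cal(f); P=np.array(P,float).reshape(-1,3); q=(P-T[:3,3])@T[:3,:3]; q=q*[1,-1,-1]
    return cv2.projectPoints(q,np.zeros(3),np.zeros(3),K,d)[0].reshape(-1,2)
E
python3 - <<'E'
from h import *
a=shot('top','top0'); b=shot('scene','scene0')
for n in ('top','scene'): print(n, np.round(get_calibration(n)['cam_to_world'],2).tolist(), get_calibration(n)['K'].tolist() if 0 else '')
for n,i in(('top',a),('scene',b)): cv2.imwrite(f'pics/{n}0b.png',cv2.resize(cv2.cvtColor(i,cv2.COLOR_RGB2BGR),(800,600),interpolation=cv2.INTER_CUBIC))
s=manip.read_state(); print(s)
E
```

```text
pics
top [[0.34, 0.73, -0.59, -721.03], [-0.94, 0.27, -0.2, -504.1], [0.02, 0.63, 0.78, 1730.27], [0.0, 0.0, 0.0, 1.0]] 
scene [[-0.66, 0.52, -0.54, -684.92], [-0.75, -0.44, 0.5, 995.94], [0.02, 0.74, 0.68, 1619.15], [0.0, 0.0, 0.0, 1.0]] 
{'clock': 0.1, 'joints': array([ 1.10734341e+00,  3.00400581e-01,  1.52150336e+00,  5.09508782e-06,
        1.32070676e+00, -6.65721830e-02]), 'qd': array([-0.0011799 , -0.00277703, -0.00068996, -0.000282  ,  0.00021053,
        0.00083883]), 'effort': array([ 2.09300859e-03, -5.32649732e+01, -3.53280544e+01,  7.09508755e-02,
        2.36222288e-02, -6.82614609e-05]), 'eef_pos': array([212.48270731, 507.04730171, 204.95789187]), 'eef_rot': array([-3.14057719e+00, -7.26479723e-05,  2.74471062e+00]), 'wrist_force': array([-1.18906984,  0.70766982,  0.25532868]), 'moment': array([0.00074732, 0.01161194, 0.01630117]), 'finger_force': 0.0, 'finger_gap': 94.42865957167919}
```

View pics/top0b.png

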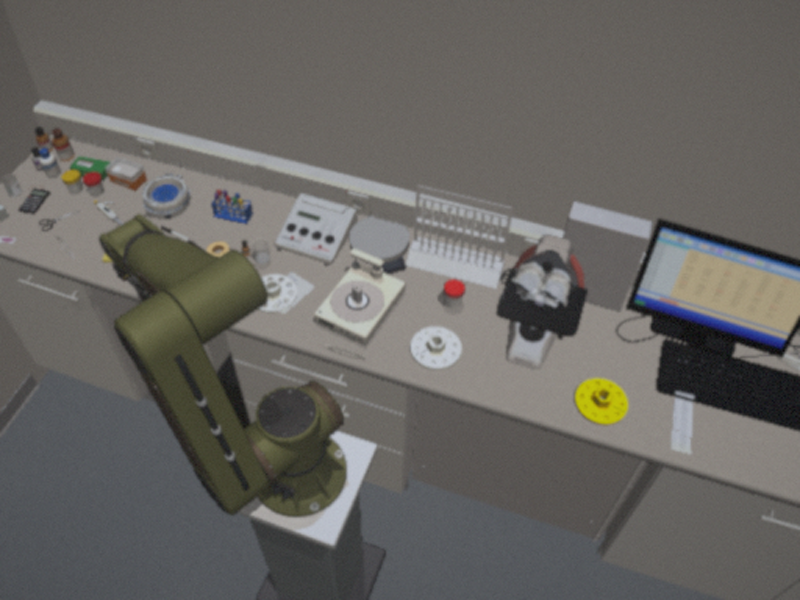

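View pics/scene0b.png

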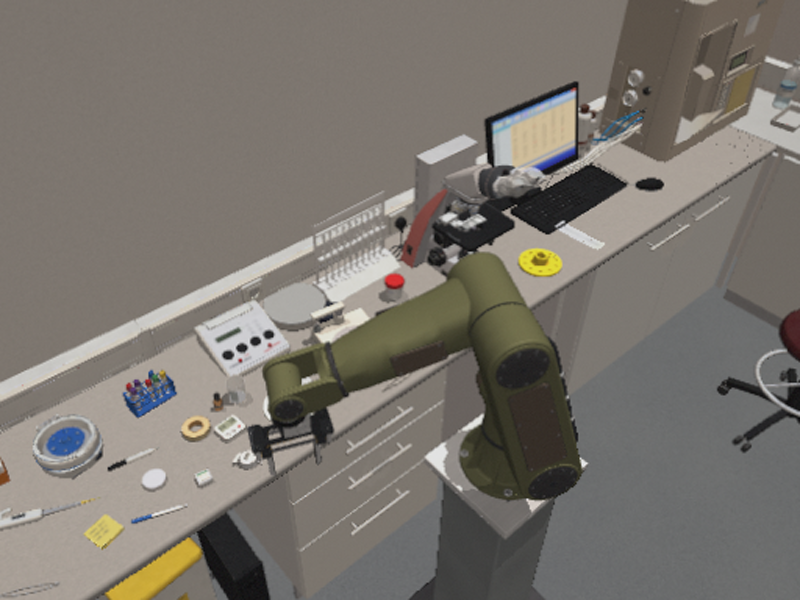

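The top view shows the changer at (360,300), white plates at left (275,292) and right (437,347), and a yellow look-alike at (601,400), all in 800x600 pixels. The cup is at (454,292), the beaker at about (262,252) and the forceps at (347,353). I'll locate the plates and check a crop of both.

```bash
python3 - <<'E'
from h import *
s=.64
for n,p,z in (('left hub',(275,289),38),('right hub',(437,345),38),('spindle',(357,293),106),('cup',(454,290),68),('forceps',(347,353),5),('beaker',(262,252),40),('yellow',(601,398),38)):
    print(n,np.round(ray('top0',[np.array(p)*s],z)[0]))
i=cv2.imread('pics/top0.png')
a=cv2.resize(i[165:210,145:210],(520,360),interpolation=cv2.INTER_CUBIC);b=cv2.resize(i[200:245,250:315],(520,360),interpolation=cv2.INTER_CUBIC)
cv2.imwrite('pics/crop1.png',cv2.resize(np.hstack([a,b]),(800,277)))
E
```

```text
left hub [514. 311.  38.]
right hub [ 487. -216.   38.]
spindle [535.  48. 106.]
cup [ 677. -206.   68.]
forceps [392.  25.   5.]
beaker [637. 417.  40.]
yellow [ 473. -695.   38.]
```

View pics/crop1.png

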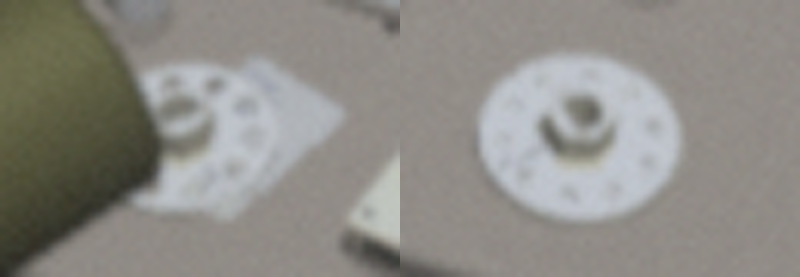

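The left plate (hub at crop (183,110)) has large through holes, so it is the guide plate at about (514,311). The right plate (crop (578,110)) has small recesses, so it is the support plate at about (487,-216). The yellow one at (473,-695) is out of reach and gets ignored. I'll move to the support plate and look closer.

```bash
cat >> h.py <<'E'
def tool(): 
    s=manip.read_state(); return s['eef_pos'],s['eef_rot'][2]
def plan(p,yaw=None):
    "tool-axis shift (mm) and turn to world TCP target"
    e,w=tool(); d=np.array(p)-e; c,s=np.cos(w),np.sin(w)
    print('tool shift mm',np.round([c*d[0]+s*d[1], s*d[0]-c*d[1], -d[2]],1),'turn', None if yaw is None else np.round((w-yaw+np.pi/2)%np.pi-np.pi/2,4))
E
python3 - <<'E'
from h import *
from scipy.spatial.transform import Rotation as R
s=manip.read_state(); T=get_calibration('wrist')['cam_to_world']; Rt=R.from_euler('xyz',s['eef_rot']).as_matrix()
print('cam in tool',np.round(Rt.T@(T[:3,3]-s['eef_pos'])), np.round(Rt.T@T[:3,:3],2).tolist(), get_calibration('wrist')['K'][0,0])
plan((440,-216,260))
E
```

```text
cam in tool [  73.   -1. -180.] [[0.0, 0.97, 0.25], [1.0, -0.0, -0.0], [0.0, 0.25, -0.97]] 314.1911639567647
tool shift mm [-489.3 -578.9  -55. ] turn None
```

Call:
arm_command(
  targets=[
    {"hand": 1, "x": -0.033, "y": -0.035, "z": -0.005},
    {"hand": 1, "x": -0.033, "y": -0.035, "z": -0.005},
    {"hand": 1, "x": -0.033, "y": -0.035, "z": -0.005},
    {"hand": 1, "x": -0.033, "y": -0.035, "z": -0.005},
    {"hand": 1, "x": -0.033, "y": -0.035, "z": -0.005},
    {"hand": 1, "x": -0.033, "y": -0.035, "z": -0.005},
    {"hand": 1, "x": -0.033, "y": -0.035, "z": -0.005},
    {"hand": 1, "x": -0.033, "y": -0.035},
    {"hand": 1, "x": -0.033, "y": -0.035},
    {"hand": 1, "x": -0.033, "y": -0.035},
  ],
)

```text
schema error: expected keys hand, x, y, z, yaw
```

```bash
python3 - <<'E'
from h import *
i=shot('wrist','w0'); print(tool()); plan((487,-216,240))
cv2.imwrite('pics/w0b.png',cv2.resize(cv2.imread('pics/w0.png'),(800,600)))
E
```

```text
(array([212.4682837 , 507.09079908, 205.00829331]), np.float64(2.744839743131852))
tool shift mm [-532.6 -560.8  -35. ] turn None
```

View pics/w0b.png

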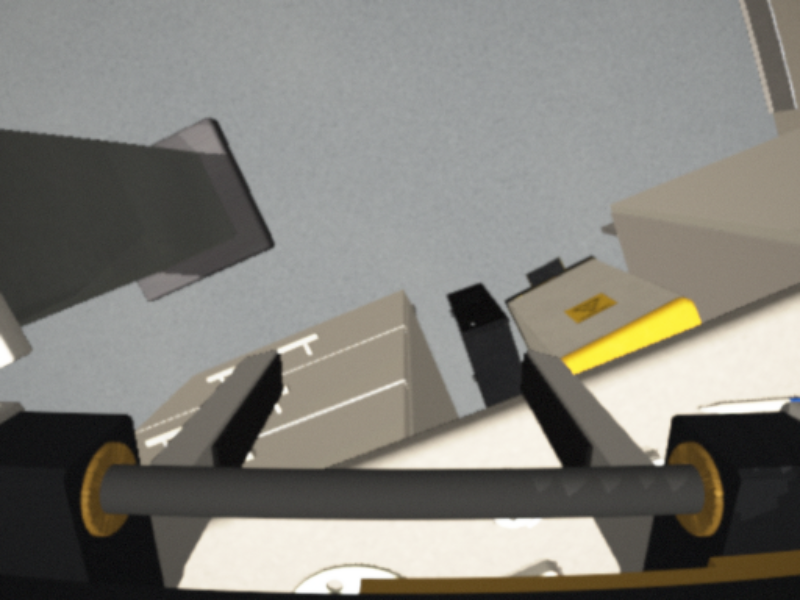

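The wrist view shows open fingers framing (250..560,400), with the gripper body hiding the bottom of the picture. Objects must therefore lie on the tool's +x side to be seen.

Call:
arm_command(
  targets=[
    {"hand": 1, "x": -0.035, "y": -0.033, "z": -0.006, "yaw": 0},
    {"hand": 1, "x": -0.035, "y": -0.033, "z": -0.006, "yaw": 0},
    {"hand": 1, "x": -0.035, "y": -0.033, "z": -0.006, "yaw": 0},
    {"hand": 1, "x": -0.035, "y": -0.033, "z": -0.006, "yaw": 0},
    {"hand": 1, "x": -0.035, "y": -0.033, "z": -0.006, "yaw": 0},
    {"hand": 1, "x": -0.035, "y": -0.033, "z": -0.006, "yaw": 0},
    {"hand": 1, "x": -0.035, "y": -0.033, "z": 0, "yaw": 0},
    {"hand": 1, "x": -0.035, "y": -0.033, "z": 0, "yaw": 0},
    {"hand": 1, "x": -0.035, "y": -0.033, "z": 0, "yaw": 0},
    {"hand": 1, "x": -0.035, "y": -0.033, "z": 0, "yaw": 0},
  ],
)

```text
clock: 1.15
eef_pos: [408.1, 65.7, 241.5]
eef_rot: [3.141, 0.0, 2.745]
wrist_force: [1.4, 0.4, -0.4]
finger_gap: 94.1
finger_force: 0.0
```

Call:
arm_command(
  targets=[
    {"hand": 1, "x": -0.035, "y": -0.033, "z": 0, "yaw": 0},
    {"hand": 1, "x": -0.035, "y": -0.033, "z": 0, "yaw": 0},
    {"hand": 1, "x": -0.035, "y": -0.033, "z": 0, "yaw": 0},
    {"hand": 1, "x": -0.035, "y": -0.033, "z": 0, "yaw": 0},
    {"hand": 1, "x": -0.035, "y": -0.033, "z": 0, "yaw": 0},
    {"hand": 1, "x": -0.035, "y": -0.033, "z": 0, "yaw": 0},
    {"hand": 1, "x": -0.035, "y": -0.033, "z": 0, "yaw": 0},
    {"hand": 1, "x": 0, "y": 0, "z": 0, "yaw": 0},
    {"hand": 1, "x": 0, "y": 0, "z": 0, "yaw": 0},
  ],
)

```text
clock: 2.05
eef_pos: [544.3, -240.5, 240.4]
eef_rot: [3.141, -0.002, 2.744]
wrist_force: [-0.5, 1.5, -0.0]
finger_gap: 94.3
finger_force: 0.0
```

```bash
python3 - <<'E'
from h import *
i=shot('wrist','w1'); print(tool(),manip.read_state()['joints'].round(2)); plan((547,-241,240))
cv2.imwrite('pics/w1b.png',cv2.resize(cv2.imread('pics/w1.png'),(800,600)))
E
```

```text
(array([ 544.26113004, -239.66025316,  241.03342366]), np.float64(2.7446534893566783)) [-0.48  0.38  1.33  0.    1.43 -1.65]
tool shift mm [-3.  -0.2  1. ] turn None
```

View pics/w1b.png

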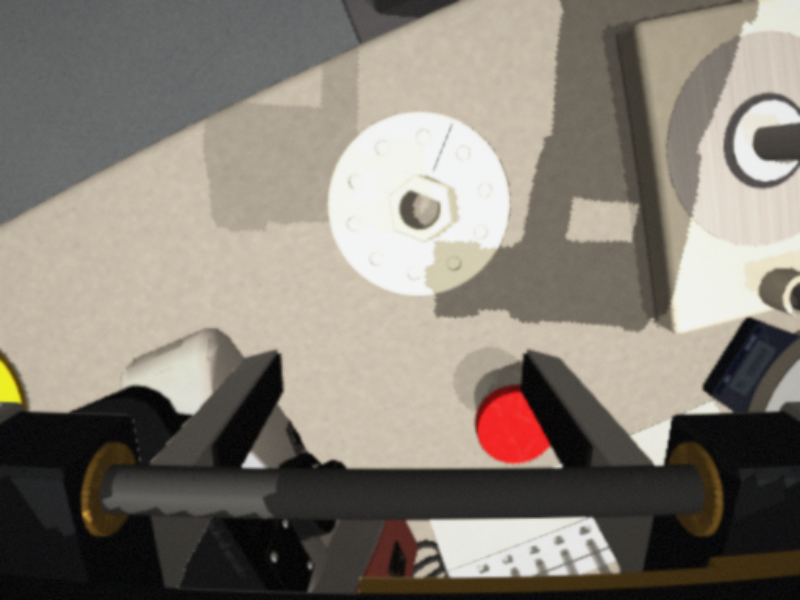

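The view shows the support plate centred at (419,204), with its line from (435,170) to (451,124). The flange is at (768,143), partly out of view, and the cup is at (513,425).

```bash
cat >> h.py <<'E'
from scipy.ndimage import map_coordinates as mc, gaussian_filter as gf
from scipy.optimize import minimize
def fitcircle(f,c,z,r,rng=12,a0=0,a1=2*np.pi):
    "centre of horizontal circle of radius r at height z: strongest inside-outside contrast"
    g=gf(cv2.cvtColor(cv2.imread(f'pics/{f}.png'),cv2.COLOR_BGR2GRAY).astype(float),.7)
    t=np.linspace(a0,a1,180,endpoint=False); u=np.c_[np.cos(t),np.sin(t),0*t]
    def cost(q):
        C=np.array([q[0],q[1],z]); a=proj(f,C+u*(r-1.5)); b=proj(f,C+u*(r+1.5))
        s=lambda p: mc(g,[p[:,1],p[:,0]],order=1,mode='nearest')
        return -np.mean(np.clip(np.abs(s(a)-s(b)),0,40))
    G=[(cost((c[0]+i,c[1]+j)),c[0]+i,c[1]+j) for i in np.arange(-rng,rng+1,2) for j in np.arange(-rng,rng+1,2)]
    m=minimize(cost,min(G)[1:],method='Nelder-Mead',options=dict(xatol=.05,initial_simplex=np.array(min(G)[1:])+[[0,0],[1,0],[0,1]]))
    return m.x,m.fun
E
python3 - <<'E'
from h import *
s=.64
c0=ray('w1',[np.array((419,204))*s],8)[0]
c,q=fitcircle('w1',c0,8,75); print('disc',c0.round(1),c.round(1),q)
L=ray('w1',np.array([(435,170),(451,124)])*s,8); print(L.round(1), 'line dir',np.degrees(np.arctan2(*(L[1]-L[0])[[1,0]])).round(1), [np.degrees(np.arctan2(*(l[:2]-c)[::-1])).round(1) for l in L], [np.hypot(*(l[:2]-c)).round(1) for l in L])
# refine the line: darkest angle on rings
g=cv2.cvtColor(cv2.imread('pics/w1.png'),cv2.COLOR_BGR2GRAY).astype(float)
a0=np.arctan2(*(L.mean(0)[:2]-c)[::-1]); A=a0+np.radians(np.arange(-15,15,.25)); v=0
P=lambda r: proj('w1',np.c_[c[0]+r*np.cos(A),c[1]+r*np.sin(A),8+0*A])
v=sum(mc(g,P(r)[:,::-1].T,order=1) for r in np.arange(35,68,1))
print('line angle deg',np.degrees(A[np.argmin(v)]),v.min()/33,np.median(v)/33)
h,qh=fitcircle('w1',c,38,16,8); print('bore at top',h,qh)
F=ray('w1',[np.array((768,143))*s],50); print('flange',F.round(1))
E=ray('w1',np.array([(636,25),(672,330)])*s,45); d=E[1]-E[0]; print('changer edge',E.round(1),np.degrees(np.arctan2(d[1],d[0])))
E
```

```text
disc [ 499.5 -206.5    8. ] [ 501.  -208.1] -37.735655944515244
[[ 479.3 -184.1    8. ]
 [ 450.8 -158.8    8. ]] line dir 138.3 [np.float64(132.1), np.float64(135.5)] [np.float64(32.4), np.float64(70.3)]
line angle deg 135.40735345832408 200.02511328912843 242.81990862439753
bore at top [ 502.35013251 -209.55561197] -36.12755301239966
flange [[554.1  56.9  50. ]]
changer edge [[438.4 -13.8  45. ]
 [669.9 -53.1  45. ]] -9.653141372586825
```

Call:
arm_command(
  targets=[
    {"hand": 1, "x": 0.007, "y": 0.045, "z": -0.01, "yaw": 0},
    {"hand": 1, "x": 0.007, "y": 0.045, "z": -0.01, "yaw": 0},
    {"hand": 1, "x": 0.007, "y": 0.045, "z": -0.01, "yaw": 0},
    {"hand": 1, "x": 0.007, "y": 0.045, "z": -0.01, "yaw": 0},
    {"hand": 1, "x": 0.007, "y": 0.045, "z": -0.01, "yaw": 0},
    {"hand": 1, "x": 0.007, "y": 0.045, "z": -0.01, "yaw": 0},
    {"hand": 1, "x": 0, "y": 0, "z": 0, "yaw": 0},
    {"hand": 1, "x": 0, "y": 0, "z": 0, "yaw": 0},
    {"hand": 1, "x": 0, "y": 0, "z": 0, "yaw": 0},
  ],
)

```text
clock: 3.0
eef_pos: [609.5, 24.9, 301.5]
eef_rot: [-3.141, -0.0, 2.745]
wrist_force: [-0.3, -0.7, -0.2]
finger_gap: 94.1
finger_force: 0.0
```

```bash
python3 - <<'E'
from h import *
i=shot('wrist','w2'); print(tool())
p=proj('w2',[(545,50,106)])[0]; print(p)
I=cv2.imread('pics/w2.png'); a=I[:250]; x,y=np.clip(p-[80,60],0,[352,300]).astype(int)
cv2.imwrite('pics/w2b.png',cv2.resize(I[y:y+120,x:x+160],(800,600),interpolation=cv2.INTER_CUBIC)); print(x,y)
E
```

```text
(array([609.64539911,  24.48582802, 301.46403301]), np.float64(2.7441017061194493))
[255.90043036 118.82684492]
175 58
```

View pics/w2b.png

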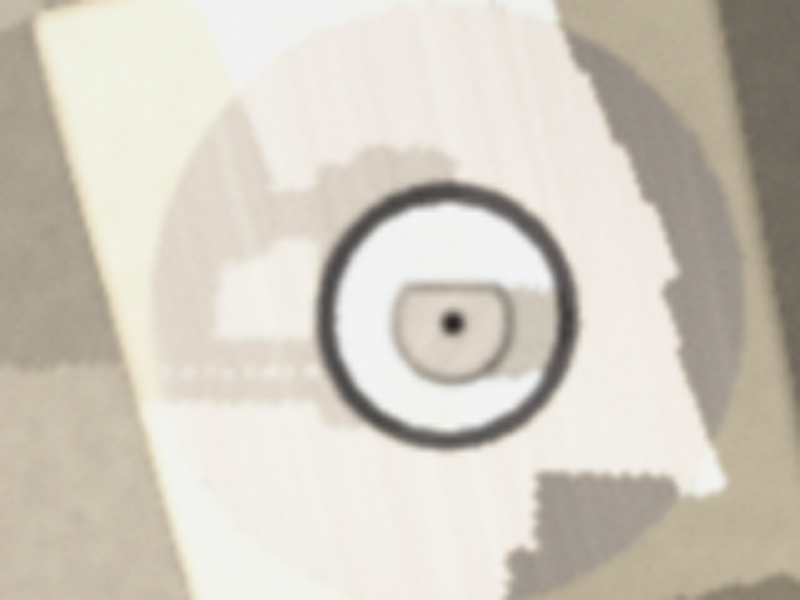

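The crop shows the spindle's centre dimple at (453,322) and its flat along the top from (400,284) to (507,287). The flange ring is centred near (447,316).

```bash
python3 - <<'E'
from h import *
px=lambda X:(np.array(X,float)+.5)/5-.5+[175,58]
S=ray('w2',[px((453,322))],106)[0]; print('spindle',S.round(1))
c,q=fitcircle('w2',(S[0],S[1]),106-3,15,6); print('circ',c,q)
c,q=fitcircle('w2',(S[0],S[1]),50,30,6); print('flange',c,q)
# flat edge: per column the darkest row near 285, at the top bevel
g=cv2.resize(cv2.cvtColor(cv2.imread('pics/w2.png'),cv2.COLOR_BGR2GRAY)[58:178,175:335],(800,600),interpolation=cv2.INTER_CUBIC).astype(float)
X=np.arange(412,496,4); Y=[]
for x in X:
    w=np.arange(270,300); d=g[270:300,x]; k=np.clip(d.max()-60-d+60-20,0,None)**2; Y.append((w*k).sum()/k.sum())
m=np.polyfit(X,Y,1); E=ray('w2',px(np.c_[X[[0,-1]],np.polyval(m,X[[0,-1]])]),104); d=E[1]-E[0]
a=np.degrees(np.arctan2(d[1],d[0])); print('edge slope',m,np.std(np.polyval(m,X)-Y),'flat dir world',a, a+90, 'dist from axis',abs(np.cross(d[:2],(S-E[0])[:2]))/np.hypot(*d[:2]))
E=ray('w2',px([(50,60),(180,560)]),45); d=E[1]-E[0]; print(np.degrees(np.arctan2(d[1],d[0])))
print(proj('w2',[S+[0,0,0], S-[0,0,56]]))
E
```

```text
spindle [552.5  58.6 106. ]
circ [553.82904847  58.13833914] -32.14127314984386
flange [552.52998324  56.60870294] -40.0
edge slope [4.73690133e-03 2.86479460e+02] 0.39593146584230654 flat dir world 67.09181878765847 157.09181878765847 dist from axis 7.624294851450079
-9.947172538437359
[[265.2        122.        ]
 [264.13168576 121.16881112]]<stdin>:12: DeprecationWarning: Arrays of 2-dimensional vectors are deprecated. Use arrays of 3-dimensional vectors instead. (deprecated in NumPy 2.0)
```

Call:
arm_command(
  targets=[
    {"hand": 1, "x": 0.0016, "y": -0.0428, "z": 0.02, "yaw": 0},
    {"hand": 1, "x": 0.0016, "y": -0.0428, "z": 0.02, "yaw": 0},
    {"hand": 1, "x": 0.0016, "y": -0.0428, "z": 0.025, "yaw": 0},
    {"hand": 1, "x": 0.0016, "y": -0.0428, "z": 0.025, "yaw": 0},
    {"hand": 1, "x": 0.0016, "y": -0.0428, "z": 0.03, "yaw": 0},
    {"hand": 1, "x": 0.0016, "y": -0.0428, "z": 0.03, "yaw": 0},
    {"hand": 1, "x": 0, "y": 0, "z": 0, "yaw": -0.142},
    {"hand": 1, "x": 0, "y": 0, "z": 0, "yaw": 0},
    {"hand": 1, "x": 0, "y": 0, "z": 0, "yaw": 0},
  ],
)

```text
clock: 3.95
eef_pos: [503.6, -204.9, 154.6]
eef_rot: [-3.141, 0.001, 2.882]
wrist_force: [-0.1, 0.4, 0.1]
finger_gap: 94.2
finger_force: 0.0
```

```bash
python3 - <<'E'
from h import *
print(tool()); plan((501.3,-208.4,12),np.radians(165.4))
E
```

```text
(array([ 503.60088607, -204.85688571,  154.60850901]), np.float64(2.8823352037568144))
tool shift mm [  1.3  -4.  142.6] turn -0.0044
```

Call:
arm_command(
  targets=[
    {"hand": 1, "x": 0.0013, "y": -0.004, "z": 0.04, "yaw": -0.004},
    {"hand": 1, "x": 0, "y": 0, "z": 0.04, "yaw": 0},
    {"hand": 1, "x": 0, "y": 0, "z": 0.03, "yaw": 0},
    {"hand": 1, "x": 0, "y": 0, "z": 0.02, "yaw": 0},
    {"hand": 1, "x": 0, "y": 0, "z": 0.01, "yaw": 0},
    {"hand": 1, "x": 0, "y": 0, "z": 0, "yaw": 0},
  ],
)

```text
clock: 4.55
eef_pos: [501.4, -207.7, 13.7]
eef_rot: [3.141, -0.001, 2.89]
wrist_force: [0.1, 0.9, 0.2]
finger_gap: 94.2
finger_force: 0.0
```

Call:
arm_command(
  targets=[
    {"hand": -1, "x": 0, "y": 0, "z": 0, "yaw": 0},
    {"hand": -1, "x": 0, "y": 0, "z": 0, "yaw": 0},
    {"hand": -1, "x": 0, "y": 0, "z": 0, "yaw": 0},
    {"hand": -1, "x": 0, "y": 0, "z": 0, "yaw": 0},
    {"hand": -1, "x": 0, "y": 0, "z": 0, "yaw": 0},
    {"hand": -1, "x": 0, "y": 0, "z": 0, "yaw": 0},
  ],
  newtons=25,
)

```text
clock: 5.15
eef_pos: [501.4, -208.2, 14.2]
eef_rot: [-3.142, 0.0, 2.891]
wrist_force: [0.4, 1.1, -0.1]
finger_gap: 49.2
finger_force: 0.0
```

Call:
arm_command(
  targets=[
    {"hand": -1, "x": 0, "y": 0, "z": 0, "yaw": 0},
    {"hand": -1, "x": 0, "y": 0, "z": 0, "yaw": 0},
    {"hand": -1, "x": 0, "y": 0, "z": 0, "yaw": 0},
  ],
)

```text
clock: 5.45
eef_pos: [501.4, -208.1, 14.2]
eef_rot: [-3.142, 0.0, 2.891]
wrist_force: [-0.3, 1.4, 2.2]
finger_gap: 45.5
finger_force: 25.0
```

Call:
arm_command(
  targets=[
    {"hand": -1, "x": 0, "y": 0, "z": -0.02, "yaw": 0},
    {"hand": -1, "x": 0, "y": 0, "z": -0.035, "yaw": 0},
    {"hand": -1, "x": 0, "y": 0, "z": -0.04, "yaw": 0},
    {"hand": -1, "x": 0, "y": 0, "z": -0.035, "yaw": 0},
    {"hand": -1, "x": 0.0024, "y": 0.0386, "z": 0, "yaw": 0},
    {"hand": -1, "x": 0.0024, "y": 0.0386, "z": 0, "yaw": 0},
    {"hand": -1, "x": 0.0024, "y": 0.0386, "z": 0, "yaw": 0},
    {"hand": -1, "x": 0.0024, "y": 0.0386, "z": 0, "yaw": 0},
    {"hand": -1, "x": 0.0024, "y": 0.0386, "z": 0, "yaw": 0},
    {"hand": -1, "x": 0.0024, "y": 0.0386, "z": 0, "yaw": 0},
  ],
)

```text
clock: 6.45
eef_pos: [544.8, 21.3, 143.8]
eef_rot: [-3.141, -0.0, 2.891]
wrist_force: [-0.5, -0.5, -1.8]
finger_gap: 46.4
finger_force: 25.0
```

Call:
arm_command(
  targets=[
    {"hand": -1, "x": 0.0024, "y": 0.0386, "z": 0, "yaw": 0},
    {"hand": -1, "x": 0, "y": 0, "z": 0, "yaw": -0.125},
    {"hand": -1, "x": 0, "y": 0, "z": 0, "yaw": -0.125},
    {"hand": -1, "x": 0, "y": 0, "z": 0, "yaw": -0.125},
    {"hand": -1, "x": 0, "y": 0, "z": 0, "yaw": 0},
    {"hand": -1, "x": 0, "y": 0, "z": 0, "yaw": 0},
  ],
)

```text
clock: 7.05
eef_pos: [552.0, 57.7, 143.8]
eef_rot: [3.142, -0.0, -3.021]
wrist_force: [0.1, -0.1, -2.9]
finger_gap: 45.7
finger_force: 25.0
```

```bash
python3 - <<'E'
from h import *
i=shot('wrist','w3'); print(tool(),manip.read_state()['wrist_force'],manip.read_state()['finger_gap']); plan((552.7,58,125),np.radians(187.1))
I=cv2.imread('pics/w3.png'); cv2.imwrite('pics/w3b.png',cv2.resize(I,(800,600),interpolation=cv2.INTER_CUBIC))
E
```

```text
(array([552.03514801,  57.69151878, 143.92782529]), np.float64(-3.021043555945502)) [-0.10717039 -0.02084919 -1.68651048] 45.61951806299416
tool shift mm [-0.7  0.2 18.9] turn -0.0034
```

View pics/w3b.png

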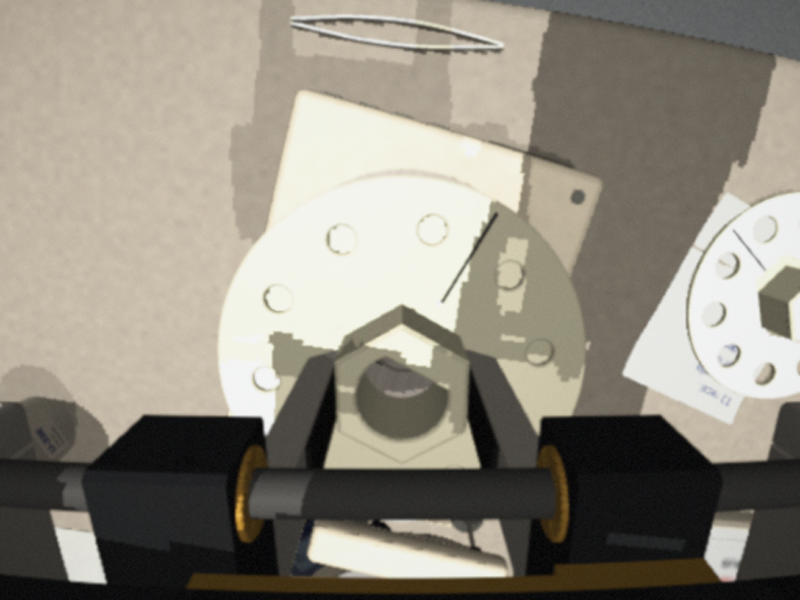

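The support plate is held square, with its line from (443,301) to (497,213) and the spindle top showing in the bore near (400,375). The guide plate is at the right edge, its line from (735,231) to (765,270).

```bash
python3 - <<'E'
from h import *
s=.64; z=143.9-14.2+8
w=np.pi+.12
c,q=fitcircle('w3',(552,57.7),z,75,6,w-1.4,w+1.4); print('disc',c.round(2),q)
L=ray('w3',np.array([(443,301),(497,213)])*s,z); print([np.degrees(np.arctan2(*(l[:2]-c)[::-1])).round(1) for l in L], np.degrees(np.arctan2(*(L[1]-L[0])[[1,0]])),[np.hypot(*(l[:2]-c)).round(1) for l in L])
print('guide line', (G:=ray('w3',np.array([(735,231),(765,270)])*s,6)).round(1))
d=G[0]-G[1]; print(np.degrees(np.arctan2(d[1],d[0])))
E
```

```text
disc [552.38  57.23] -25.661208948411684
[np.float64(156.5), np.float64(156.8)] 156.9354433448551 [np.float64(32.3), np.float64(71.5)]
guide line [[481.8 273.9   6. ]
 [504.6 303.9   6. ]]
-127.33234491866236
```

Call:
arm_command(
  targets=[
    {"hand": -1, "x": -0.0005, "y": 0.0006, "z": 0.01, "yaw": 0},
    {"hand": -1, "x": 0, "y": 0, "z": 0.01, "yaw": 0},
    {"hand": -1, "x": 0, "y": 0, "z": 0.005, "yaw": 0},
    {"hand": -1, "x": 0, "y": 0, "z": 0.003, "yaw": 0},
    {"hand": -1, "x": 0, "y": 0, "z": 0.002, "yaw": 0},
    {"hand": -1, "x": 0, "y": 0, "z": 0, "yaw": 0},
  ],
)

```text
clock: 7.7
eef_pos: [552.5, 58.5, 113.9]
eef_rot: [3.142, -0.0, -3.018]
wrist_force: [-0.1, 0.2, -1.1]
finger_gap: 45.7
finger_force: 25.0
```

Call:
arm_command(
  targets=[
    {"hand": -1, "x": 0, "y": 0, "z": 0.006, "yaw": 0},
    {"hand": -1, "x": 0, "y": 0, "z": 0.008, "yaw": 0},
    {"hand": -1, "x": 0, "y": 0, "z": 0.01, "yaw": 0},
    {"hand": -1, "x": 0, "y": 0, "z": 0.01, "yaw": 0},
    {"hand": -1, "x": 0, "y": 0, "z": 0.008, "yaw": 0},
    {"hand": -1, "x": 0, "y": 0, "z": 0.005, "yaw": 0},
    {"hand": -1, "x": 0, "y": 0, "z": 0.002, "yaw": 0},
    {"hand": -1, "x": 0, "y": 0, "z": 0, "yaw": 0},
  ],
)

```text
clock: 8.5
eef_pos: [552.5, 58.4, 64.9]
eef_rot: [3.142, -0.0, -3.017]
wrist_force: [-0.5, -0.1, -2.2]
finger_gap: 45.9
finger_force: 25.0
```

Underside is within about 1 mm of home. Next I release, which lets it drop, and lift clear.

Call:
arm_command(
  targets=[
    {"hand": -1, "x": 0, "y": 0, "z": 0.0008, "yaw": 0},
    {"hand": -1, "x": 0, "y": 0, "z": 0, "yaw": 0},
    {"hand": 1, "x": 0, "y": 0, "z": 0, "yaw": 0},
    {"hand": 1, "x": 0, "y": 0, "z": 0, "yaw": 0},
    {"hand": 1, "x": 0, "y": 0, "z": 0, "yaw": 0},
    {"hand": 1, "x": 0, "y": 0, "z": 0, "yaw": 0},
    {"hand": 1, "x": 0, "y": 0, "z": 0, "yaw": 0},
  ],
)

```text
clock: 9.2
eef_pos: [552.5, 58.5, 64.3]
eef_rot: [-3.142, 0.0, -3.017]
wrist_force: [-0.0, 0.9, 0.5]
finger_gap: 82.2
finger_force: 0.0
```

Call:
arm_command(
  targets=[
    {"hand": 1, "x": 0, "y": 0, "z": -0.02, "yaw": 0},
    {"hand": 1, "x": 0, "y": 0, "z": -0.045, "yaw": 0},
    {"hand": 1, "x": 0, "y": 0, "z": -0.045, "yaw": 0},
    {"hand": 1, "x": 0, "y": 0, "z": -0.045, "yaw": 0},
    {"hand": 1, "x": -0.03, "y": 0, "z": -0.035, "yaw": 0},
    {"hand": 1, "x": -0.03, "y": 0, "z": -0.02, "yaw": 0},
    {"hand": 1, "x": 0, "y": 0, "z": 0, "yaw": 0},
    {"hand": 1, "x": 0, "y": 0, "z": 0, "yaw": 0},
  ],
)

```text
clock: 10.0
eef_pos: [611.9, 65.9, 273.4]
eef_rot: [3.142, -0.001, -3.017]
wrist_force: [-0.0, -0.0, -0.0]
finger_gap: 94.3
finger_force: 0.0
```

```bash
python3 - <<'E'
from h import *
i=shot('wrist','w4'); print(tool())
I=cv2.imread('pics/w4.png')[:270,60:420]; cv2.imwrite('pics/w4b.png',cv2.resize(I,(800,600),interpolation=cv2.INTER_CUBIC))
E
```

```text
(array([611.41720947,  65.83721168, 273.06468015]), np.float64(-3.017348042796844))
```

View pics/w4b.png

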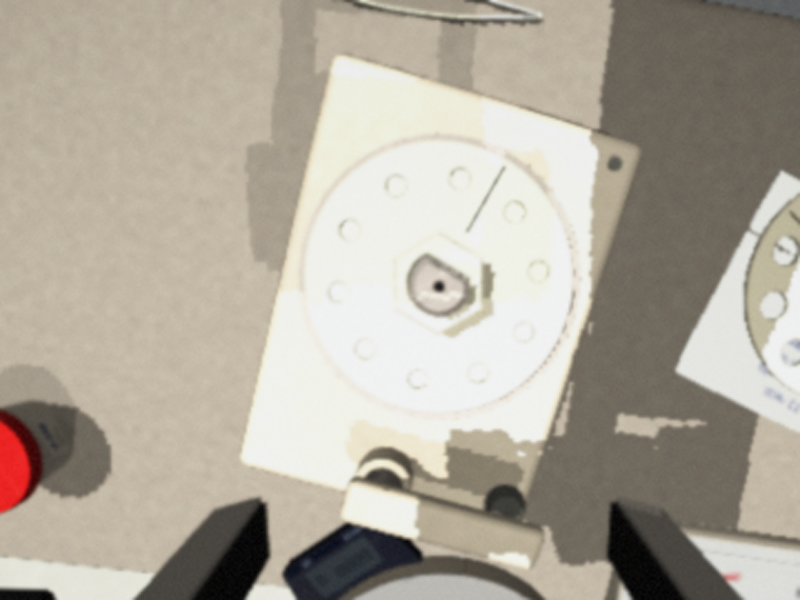

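The support plate sits flat on the flange, keyed, with the spindle dimple at (438,286). Its line runs from (468,231) to (503,168). Next is the guide plate.

Call:
arm_command(
  targets=[
    {"hand": 1, "x": -0.002, "y": 0.0455, "z": 0.005, "yaw": 0},
    {"hand": 1, "x": -0.002, "y": 0.0455, "z": 0.005, "yaw": 0},
    {"hand": 1, "x": -0.002, "y": 0.0455, "z": 0.005, "yaw": 0},
    {"hand": 1, "x": -0.002, "y": 0.0455, "z": 0.005, "yaw": 0},
    {"hand": 1, "x": -0.002, "y": 0.0455, "z": 0.005, "yaw": 0},
    {"hand": 1, "x": -0.002, "y": 0.0455, "z": 0.005, "yaw": 0},
    {"hand": 1, "x": 0, "y": 0, "z": 0, "yaw": 0},
    {"hand": 1, "x": 0, "y": 0, "z": 0, "yaw": 0},
  ],
)

```text
clock: 10.85
eef_pos: [589.2, 338.5, 243.2]
eef_rot: [-3.141, -0.002, -3.016]
wrist_force: [0.4, -1.3, 0.8]
finger_gap: 93.9
finger_force: 0.0
```

```bash
python3 - <<'E'
from h import *
px=lambda X:(np.array(X,float)+.5)*.45-.5+[60,0]
S=ray('w4',[px((438,286))],106)[0]; print('spindle',S.round(1))
c,q=fitcircle('w4',(552,58),58,75,6); print('disc home',c,q)
L=ray('w4',px([(468,231),(503,168)]),58); print(np.degrees(np.arctan2(*(L[1]-L[0])[[1,0]])), [np.degrees(np.arctan2(*(l[:2]-c)[::-1])).round(1) for l in L])
i=shot('wrist','w5'); print(tool())
I=cv2.imread('pics/w5.png')[:270,60:420]; cv2.imwrite('pics/w5b.png',cv2.resize(I,(800,600),interpolation=cv2.INTER_CUBIC))
c,q=fitcircle('w5',(524,330),6,75,16); print('guide disc',c,q)
h,qh=fitcircle('w5',c,38,16,8); print('bore at top',h,qh)
g=cv2.cvtColor(cv2.imread('pics/w5.png'),cv2.COLOR_BGR2GRAY).astype(float)
A=np.radians(np.arange(-145,-110,.25)); v=sum(mc(g,proj('w5',np.c_[c[0]+r*np.cos(A),c[1]+r*np.sin(A),6+0*A])[:,::-1].T,order=1) for r in np.arange(35,68,1))
print('line angle',np.degrees(A[np.argmin(v)]),v.min()/33,np.median(v)/33)
E
```

```text
spindle [552.7  58.1 106. ]
disc home [552.22267389  57.3105135 ] -10.585366405481919
157.8747434850939 [np.float64(155.1), np.float64(156.6)]
(array([589.73194299, 337.56266535, 243.75313706]), np.float64(-3.017334501635117))
guide disc [522.74794388 328.9606266 ] -27.25439366299392
bore at top [524.31316234 328.03608439] -31.492228490013805
line angle -126.0 205.00583752246675 235.36579536497382
```

View pics/w5b.png

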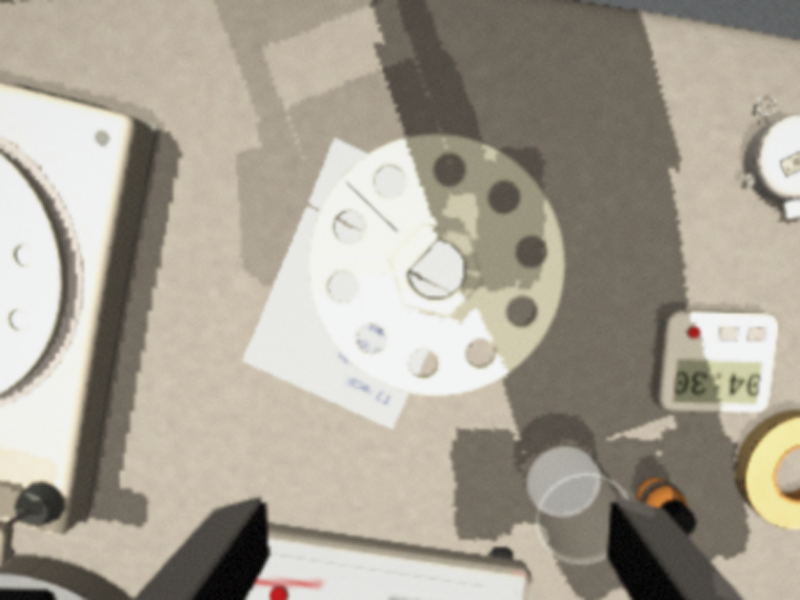

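The guide plate is at (437,265), with its line from (347,183) to (397,230). The beaker is at (570,490), clear of the gripper.

Call:
arm_command(
  targets=[
    {"hand": 1, "x": 0.034, "y": 0, "z": 0.03, "yaw": 0},
    {"hand": 1, "x": 0.033, "y": -0.0004, "z": 0.03, "yaw": 0},
    {"hand": 1, "x": 0, "y": 0, "z": 0.03, "yaw": -0.145},
    {"hand": 1, "x": 0, "y": 0, "z": 0.01, "yaw": -0.145},
    {"hand": 1, "x": 0, "y": 0, "z": 0, "yaw": 0},
    {"hand": 1, "x": 0, "y": 0, "z": 0, "yaw": 0},
  ],
)

```text
clock: 11.5
eef_pos: [524.3, 328.7, 145.3]
eef_rot: [3.142, 0.001, -2.733]
wrist_force: [0.4, 0.3, 0.3]
finger_gap: 93.8
finger_force: 0.0
```

```bash
python3 - <<'E'
from h import *
print(tool()); plan((523,328.8,12),np.radians(203.7))
E
```

```text
(array([524.30057277, 328.67640276, 145.25136582]), np.float64(-2.733187302596927))
tool shift mm [  1.1   0.6 133.3] turn -0.0052
```

Call:
arm_command(
  targets=[
    {"hand": 1, "x": 0.001, "y": 0.0006, "z": 0.04, "yaw": -0.005},
    {"hand": 1, "x": 0, "y": 0, "z": 0.04, "yaw": 0},
    {"hand": 1, "x": 0, "y": 0, "z": 0.03, "yaw": 0},
    {"hand": 1, "x": 0, "y": 0, "z": 0.016, "yaw": 0},
    {"hand": 1, "x": 0, "y": 0, "z": 0.006, "yaw": 0},
    {"hand": 1, "x": 0, "y": 0, "z": 0, "yaw": 0},
  ],
)

```text
clock: 12.1
eef_pos: [523.1, 329.8, 13.0]
eef_rot: [3.142, 0.001, -2.724]
wrist_force: [0.2, 0.2, 0.8]
finger_gap: 93.6
finger_force: 0.0
```

Call:
arm_command(
  targets=[
    {"hand": -1, "x": 0, "y": 0, "z": 0, "yaw": 0},
    {"hand": -1, "x": 0, "y": 0, "z": 0, "yaw": 0},
    {"hand": -1, "x": 0, "y": 0, "z": 0, "yaw": 0},
    {"hand": -1, "x": 0, "y": 0, "z": 0, "yaw": 0},
    {"hand": -1, "x": 0, "y": 0, "z": 0, "yaw": 0},
    {"hand": -1, "x": 0, "y": 0, "z": 0, "yaw": 0},
    {"hand": -1, "x": 0, "y": 0, "z": 0, "yaw": 0},
    {"hand": -1, "x": 0, "y": 0, "z": 0, "yaw": 0},
    {"hand": -1, "x": 0, "y": 0, "z": 0, "yaw": 0},
  ],
  newtons=25,
)

```text
clock: 13.0
eef_pos: [522.7, 329.7, 12.4]
eef_rot: [-3.142, 0.0, -2.722]
wrist_force: [0.8, -0.5, 1.0]
finger_gap: 45.8
finger_force: 25.0
```

Call:
arm_command(
  targets=[
    {"hand": -1, "x": 0, "y": 0, "z": -0.02, "yaw": 0},
    {"hand": -1, "x": 0, "y": 0, "z": -0.037, "yaw": 0},
    {"hand": -1, "x": 0, "y": 0, "z": -0.04, "yaw": 0},
    {"hand": -1, "x": 0, "y": 0, "z": -0.035, "yaw": 0},
    {"hand": -1, "x": 0.0138, "y": -0.0433, "z": 0, "yaw": 0},
    {"hand": -1, "x": 0.0138, "y": -0.0433, "z": 0, "yaw": 0},
    {"hand": -1, "x": 0.0138, "y": -0.0433, "z": 0, "yaw": 0},
    {"hand": -1, "x": 0.0138, "y": -0.0433, "z": 0, "yaw": 0},
    {"hand": -1, "x": 0.0138, "y": -0.0433, "z": 0, "yaw": 0},
    {"hand": -1, "x": 0.0138, "y": -0.0433, "z": 0, "yaw": 0},
  ],
)

```text
clock: 14.0
eef_pos: [552.4, 56.9, 144.1]
eef_rot: [3.141, -0.0, -2.722]
wrist_force: [1.7, 0.4, -2.0]
finger_gap: 45.9
finger_force: 25.0
```

Call:
arm_command(
  targets=[
    {"hand": -1, "x": 0, "y": 0, "z": 0, "yaw": 0.149},
    {"hand": -1, "x": 0, "y": 0, "z": 0, "yaw": 0.149},
    {"hand": -1, "x": 0, "y": 0, "z": 0, "yaw": 0.149},
    {"hand": -1, "x": 0, "y": 0, "z": 0, "yaw": 0.149},
    {"hand": -1, "x": 0, "y": 0, "z": 0, "yaw": 0.149},
    {"hand": -1, "x": 0, "y": 0, "z": 0, "yaw": 0.149},
    {"hand": -1, "x": 0, "y": 0, "z": 0, "yaw": 0.149},
    {"hand": -1, "x": 0, "y": 0, "z": 0, "yaw": 0.149},
    {"hand": -1, "x": 0, "y": 0, "z": 0, "yaw": 0.149},
    {"hand": -1, "x": 0, "y": 0, "z": 0, "yaw": 0},
  ],
)

```text
clock: 15.0
eef_pos: [552.5, 58.8, 144.0]
eef_rot: [-3.141, -0.0, 2.217]
wrist_force: [-0.2, 0.9, -1.2]
finger_gap: 45.7
finger_force: 25.0
```

Call:
arm_command(
  targets=[
    {"hand": -1, "x": 0, "y": 0, "z": 0, "yaw": 0},
    {"hand": -1, "x": 0, "y": 0, "z": 0, "yaw": 0},
  ],
)

```text
clock: 15.2
eef_pos: [552.6, 58.7, 144.2]
eef_rot: [-3.141, -0.0, 2.223]
wrist_force: [0.0, -0.5, -1.6]
finger_gap: 45.6
finger_force: 25.0
```

```bash
python3 - <<'E'
from h import *
i=shot('wrist','w6'); e,w=tool(); print(e,w,np.degrees(w)); plan((552.6,58.4,144),np.radians(127.0))
z=e[2]-12.4+6; a=w
c,q=fitcircle('w6',e[:2],z,75,6,a-1.3,a+1.3); print('disc',c.round(2),q)
g=cv2.cvtColor(cv2.imread('pics/w6.png'),cv2.COLOR_BGR2GRAY).astype(float)
A=np.radians(np.arange(140,175,.25)); v=sum(mc(g,proj('w6',np.c_[c[0]+r*np.cos(A),c[1]+r*np.sin(A),z+0*A])[:,::-1].T,order=1) for r in np.arange(35,68,1))
print('line angle',np.degrees(A[np.argmin(v)]),v.min()/33,np.median(v)/33)
cv2.imwrite('pics/w6b.png',cv2.resize(cv2.imread('pics/w6.png'),(800,600)))
E
```

```text
[552.66362411  58.72531533 144.24936362] 2.222568978112208 127.34382212253377
tool shift mm [-0.2 -0.2  0.2] turn 0.006
disc [551.23  57.36] -25.94575403073612
line angle 156.25 72.69824750333966 156.4673183378081
```

View pics/w6b.png

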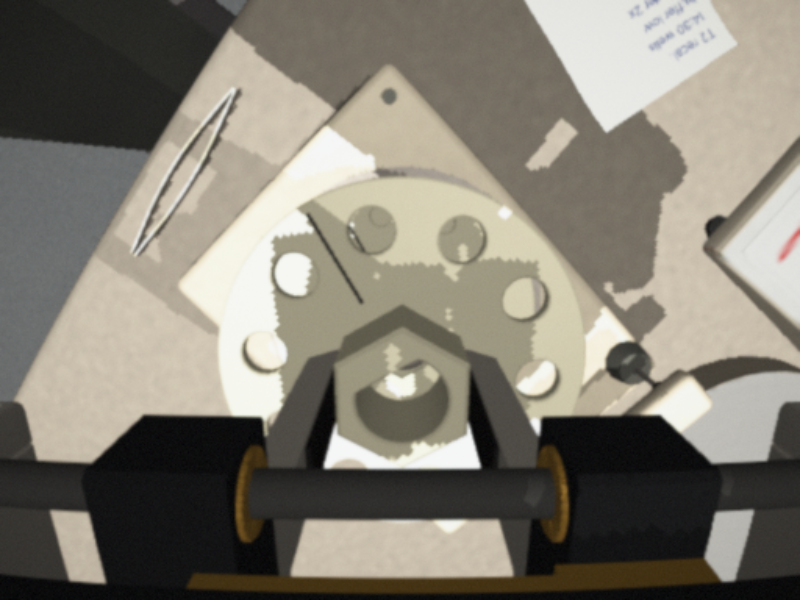

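The guide plate is held square, with its line from (310,215) to (361,302) pointing at the spindle flat's side. TCP agrees with the position that worked for the first plate, so I'll lower it.

Call:
arm_command(
  targets=[
    {"hand": -1, "x": 0, "y": -0.0002, "z": 0.01, "yaw": 0.003},
    {"hand": -1, "x": 0, "y": 0, "z": 0.01, "yaw": 0},
    {"hand": -1, "x": 0, "y": 0, "z": 0.005, "yaw": 0},
    {"hand": -1, "x": 0, "y": 0, "z": 0.003, "yaw": 0},
    {"hand": -1, "x": 0, "y": 0, "z": 0.002, "yaw": 0},
    {"hand": -1, "x": 0, "y": 0, "z": 0.002, "yaw": 0},
    {"hand": -1, "x": 0, "y": 0, "z": 0, "yaw": 0},
  ],
)

```text
clock: 15.95
eef_pos: [552.5, 58.6, 112.2]
eef_rot: [-3.142, -0.0, 2.217]
wrist_force: [-0.3, -0.3, -1.8]
finger_gap: 45.6
finger_force: 25.0
```

Call:
arm_command(
  targets=[
    {"hand": -1, "x": 0, "y": 0, "z": 0.004, "yaw": 0},
    {"hand": -1, "x": 0, "y": 0, "z": 0.004, "yaw": 0},
    {"hand": -1, "x": 0, "y": 0, "z": 0.002, "yaw": 0},
    {"hand": -1, "x": 0, "y": 0, "z": 0.001, "yaw": 0},
    {"hand": -1, "x": 0, "y": 0, "z": 0.0005, "yaw": 0},
    {"hand": -1, "x": 0, "y": 0, "z": 0, "yaw": 0},
    {"hand": -1, "x": 0, "y": 0, "z": 0, "yaw": 0},
  ],
)

```text
clock: 16.65
eef_pos: [552.6, 58.6, 100.9]
eef_rot: [3.141, 0.0, 2.217]
wrist_force: [-0.3, 1.0, -1.1]
finger_gap: 45.9
finger_force: 25.0
```

Call:
arm_command(
  targets=[
    {"hand": 1, "x": 0, "y": 0, "z": 0, "yaw": 0},
    {"hand": 1, "x": 0, "y": 0, "z": 0, "yaw": 0},
    {"hand": 1, "x": 0, "y": 0, "z": 0, "yaw": 0},
    {"hand": 1, "x": 0, "y": 0, "z": 0, "yaw": 0},
    {"hand": 1, "x": 0, "y": 0, "z": 0, "yaw": 0},
    {"hand": 1, "x": 0, "y": 0, "z": 0, "yaw": 0},
  ],
)

```text
clock: 17.25
eef_pos: [552.6, 58.6, 100.8]
eef_rot: [3.142, 0.0, 2.217]
wrist_force: [0.2, 0.3, 0.8]
finger_gap: 90.5
finger_force: 0.0
```

Call:
arm_command(
  targets=[
    {"hand": 1, "x": 0, "y": 0, "z": -0.02, "yaw": 0},
    {"hand": 1, "x": 0, "y": 0, "z": -0.045, "yaw": 0},
    {"hand": 1, "x": 0, "y": 0, "z": -0.045, "yaw": 0},
    {"hand": 1, "x": -0.03, "y": 0, "z": -0.045, "yaw": 0},
    {"hand": 1, "x": -0.03, "y": 0, "z": -0.03, "yaw": 0},
    {"hand": 1, "x": 0, "y": 0, "z": 0, "yaw": 0},
    {"hand": 1, "x": 0, "y": 0, "z": 0, "yaw": 0},
  ],
)

```text
clock: 17.95
eef_pos: [587.3, 12.2, 282.0]
eef_rot: [-3.141, -0.0, 2.216]
wrist_force: [-0.2, -0.6, -0.0]
finger_gap: 94.1
finger_force: 0.0
```

```bash
python3 - <<'E'
from h import *
i=shot('wrist','w7'); print(tool())
c,q=fitcircle('w7',(552.6,58),94,75,6); print('disc if home',c,q)
for r in (73,74,75,76,77,78): print(r,fitcircle('w7',c,94,r,2)[1].round(1))
I=cv2.imread('pics/w7.png')[:270,60:420]; cv2.imwrite('pics/w7b.png',cv2.resize(I,(800,600),interpolation=cv2.INTER_CUBIC))
E
```

```text
(array([586.81990275,  12.73058722, 281.21187535]), np.float64(2.21668476011221))
disc if home [552.35020719  56.60565619] -12.165322751171193
73 -9.3
74 -10.9
75 -12.2
76 -11.2
77 -9.9
78 -9.4
```

View pics/w7b.png

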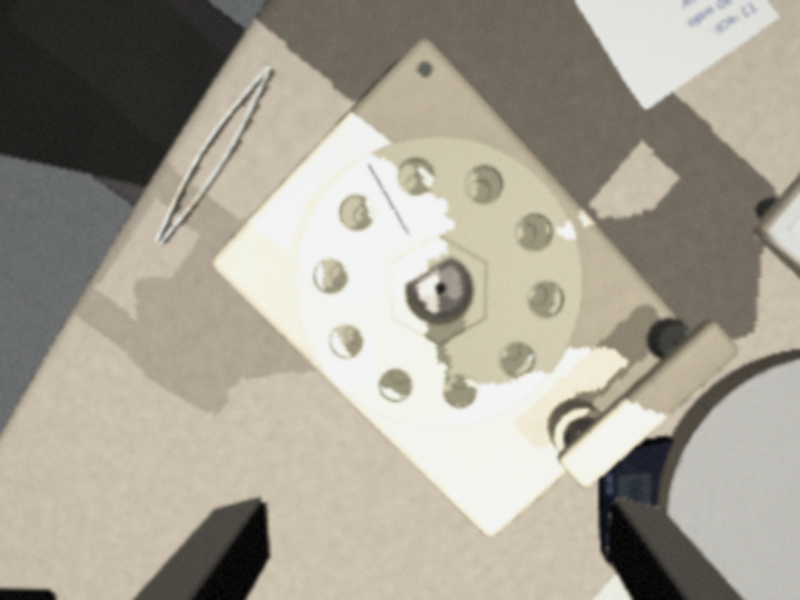

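The guide plate sits level on the support plate, with the spindle dimple at (440,287) and the recesses lined up under the holes. The rim size matches home height and the gripper is clear, so I'll hand in.

```bash
python3 -c "
from cell import manip; print(manip.sign_off())"
```

```text
the job is handed in; nothing more can be done
None
```

I fitted the support plate and then the guide plate on the spindle, both hub up, keyed to its flat and fully home as far as the last camera picture shows; the gripper was clear when I handed the job in at about 18 s, and no verdict came back.

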